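# Present the milling ball to the inspection camera

### The job

The milling ball in the sample tray is to be inspected: first clear the amber bottle from in front of the camera's lens and stand it upright in the white spill tray. Then pick up the sample tray by its upright grip and carry it, without tipping the loose ball over its pocket rim and without touching the ball, to the camera, and hold it there level and still, with the ball at lens height about 8 cm straight in front of the lens. Finish while holding the tray like this: do not put it down or let go, and do not disturb the other things on the bench or knock the camera.

Things in the scene. Friction and masses are not known exactly. Their poses are not given: they have to be found in the camera images.
- viewer: inspection camera, fixed to the bench: white housing 100 x 100 mm on a 130 x 130 mm foot, top 155 mm above the bench, with a short black lens barrel (60 mm diameter) looking level. Origin on the bench under the middle of the housing; z up; it looks along its own -x. Front glass of the lens is 85 mm from the origin.
- lens (a point): centre of the lens's front glass, 115 mm above the bench; axes as viewer, so the camera looks along -x of this frame and the ball is to be held near (-80, 0, 0) mm in it
- bottle: closed amber glass bottle, 220 g, standing in front of the lens: body 50 mm diameter up to 72 mm, narrowing to 28 mm at the neck (96 mm), then a white cap 34 mm diameter from 96 to 126 mm. Origin at the centre of its underside, z up the bottle. Can be gripped by the cap from above.
- spill: white open spill tray, fixed to the bench, 150 x 150 mm outside, 20 mm high, walls and floor 4 mm thick; empty. Origin at the centre of its underside, sides along its x and y.
- tray: loose aluminium sample tray, 280 g: flat plate 190 (x) x 70 (y) x 5 (z) mm with a black upright grip in its middle, 60 mm long in x, 14 mm thick in y, top 55 mm above the underside; near each end (65 mm from the middle in x) a round pocket, a rim 3 mm high with 44 mm inner diameter. The ball is in the pocket at +x; the one at -x is empty. Origin at the centre of its underside, z up.
- pocket (a point): the ball's nominal centre in its pocket: fixed in the tray at (65, 0, 17.5) mm from the tray's origin, axes as the tray
- ball: loose polished steel ball, 25 mm diameter, 64 g, free to roll about 9 mm each way in the pocket; its axes turn as it rolls and its origin is on its surface, use ball_center
- ball_center (a point): centre of the ball
- beaker: bystander: glass beaker, 60 mm diameter, 80 mm high, origin at the centre of its underside; leave alone
- jar: bystander: white jar, 56 mm diameter, 75 mm high, origin at the centre of its underside; leave alone
- tipbox: bystander: grey box of pipette tips, 120 x 85 x 62 mm, origin at the centre of its underside; leave alone

How it is judged:
By the outcome, as a careful person would: the job done as asked, in the order asked, and still so for the second after the job is handed in, while the arm keeps its last pose, push and grip.
It also fails if it takes over 72 s, if anything falls off the work surface, if the arm or the gripper's body presses on something with over 40 N, if the wrist force passes 120 N, or if a joint passes its speed limit or range.

### The arm

A 7-joint arm with a two-finger parallel gripper is mounted at the origin on the work surface. World frame = base frame: x ahead of the robot, y to its left, z up, the work surface at z = 0. Lengths are in m, angles in rad, forces in N, time in s.
With the tool pointing down it reaches from about 0.375 to 0.925 m from the base axis. Payload 3.1 kg.
Tool frame: the origin (TCP) lies between the finger pads; the fingertips stand 19 mm ahead of it and the grasp point (between the pads) is the TCP; z points along the fingers, y is the direction in which the jaws open and shut (so a half turn about z gives the same grasp; the last joint's range is limited). The gripper opens to 85 mm and grips with 20 to 120 N. Pads are 22 mm wide; open, the fingers measure 114 mm over their backs; the gripper's body (76 mm by 85 mm) begins 54 mm behind the grasp point. The pads swing forward as they close: fully open they stand 13 mm farther back than shut.
Start: joints at [1.182, 0.383, 0.044, 1.598, -0.018, 1.161, -0.05], TCP at [0.186, -0.623, 0.25] pointing down, gripper open.
Joint ranges: [-2.61, 2.61], [-0.41, 2.15], [-1.48, 1.57], [0, 2.5], [-1.57, 4.71], [0.05, 1.97], [-2.85, 2.85]. Speed limits (rad/s): [2.79, 2.79, 3.14, 3.14, 3.14, 3.14, 3.14].

### API

Orientations are given as a unit quaternion [x, y, z, w].
In Python, from bench import move_ptp, movel, move_j, move_gripper, pause, inverse_kinematics, read_camera, camera_params, MotionError, sign_off, look_for, tip_of, read_time_s, read_qpos, read_joint_vel, read_effort, read_eef_pos, read_tcp_rot, read_ft_force, read_ft_torque, read_finger_gap gives the robot as it stands. Calls block until the motion is done:
- move_ptp(position, orientation): joint-space move of the TCP to a pose.
- movel(position, orientation=None, speed=0.15): straight line of the TCP; orientation=None keeps the orientation; speed is the mean speed in m/s.
- move_j(angles): joint-space move.
- move_gripper(opening, effort=None): finger opening in m; effort is the grip in N (None keeps the last); returns when the fingers have stopped.
- pause(seconds).
- inverse_kinematics(position, orientation): joint angles nearest the present ones, or None.
- read_camera(name): name is "scene" or "top"; returns the picture (400x640x3 uint8, red, green, blue); there is no depth.
- camera_params(name): a dict with "K" (3x3 intrinsics, pixels), "dist_coeffs" ([k1, k2, p1, p2, k3] as OpenCV has them; the pictures are not rectified), "camera_from_world" (4x4, takes a point from world to camera coordinates). Camera axes: x right, y down, z forward; pixel columns grow to the right and rows downward; lengths in m; the calibration is good to about 2 mm. A picture is of the moment at which its call begins. camera_params takes no time and is no camera call.
A pose or a line that the arm cannot do raises MotionError and nothing moves.
- sign_off(): hands the job in, once; it reports no verdict.
Trained networks look in the newest picture that a camera, given by its name, has taken for a name from the list of things; names that differ only in an ending like _2 or _b are one class to them, and where a whole thing is asked for, a point or a joint stands for the part that bears it (a point fixed in the world has none). Each returns a list of dicts, best first, with "confidence" (0 to 1); they miss things now and then, are a little off and sometimes report something else, mostly with a low value. They report only what shows in the picture. A call takes as long as a camera call.
- look_for(camera, name): "at" ([column, row] in pixels, amid what is visible of it).
- tip_of(camera, name): "at" ([column, row] in pixels: a listed point, or the origin of a listed thing).
Readings, each from a call of its own:
- read_time_s(): time.
- read_qpos(): joint angles.
- read_joint_vel(): joint speeds.
- read_effort(): joint torques, N m.
- read_eef_pos(): TCP position.
- read_tcp_rot(): TCP orientation.
- read_ft_force(): force on the tool from outside, world axes, zero at the start.
- read_ft_torque(): the same for the moment, N m.
- read_finger_gap(): finger opening in m.
Only numpy, scipy, OpenCV 4.12 (cv2) and the standard library are available. Lean on these libraries where they do the work, as an engineer would, in place of code of your own. Each camera call takes 0.05 s, during which the arm holds its last target.

## Working session

There is one attempt and no reset: what is moved stays moved. The work goes in short steps, each a Python script; the robot and the scene stay as the last script left them, time stands still between calls to the robot, and variables do not carry over. Pictures are saved under pics/ and viewed, and the job is handed in when it is done.

```bash
ls; mkdir -p pics
python3 - <<'E'
from bench import *
import cv2
for c in ["scene","top"]:
    im=read_camera(c); cv2.imwrite(f"pics/{c}0.png",im[:,:,::-1])
    p=camera_params(c); print(c,p)
    for n in ["viewer","lens","bottle","spill","tray","pocket","ball_center","beaker","jar","tipbox"]:
        print(n,[(d["at"],round(d["confidence"],2)) for d in tip_of(c,n)][:2],[(d["at"],round(d["confidence"],2)) for d in look_for(c,n)][:2])
print(read_time_s(),read_tcp_rot(),read_ft_force())
E
```

```text
pics
scene {'K': array([[423.80453254,   0.        , 326.0946161 ],
       [  0.        , 423.80453254, 205.21814242],
       [  0.        ,   0.        ,   1.        ]]), 'dist_coeffs': array([-0.02716978,  0.        ,  0.        ,  0.        ,  0.        ]), 'camera_from_world': array([[-0.830198  ,  0.55742644, -0.00685923,  0.49196925],
       [ 0.3311122 ,  0.48316556, -0.81050339, -0.15385353],
       [-0.44848188, -0.67514947, -0.58569378,  1.55069526],
       [ 0.        ,  0.        ,  0.        ,  1.        ]])}
viewer [([269.6, 162.3], 0.87)] [([270.1, 142.1], 0.63)]
lens [([278.7, 138.3], 0.87)] [([269.5, 143.3], 0.9)]
bottle [([296.9, 178.1], 0.87), ([270.4, 161.4], 0.35)] [([299.3, 165.9], 0.75)]
spill [([345.8, 222.3], 0.75), ([297.8, 181.8], 0.29)] [([345.2, 217.4], 0.6)]
tray [([430.6, 284.5], 0.78), ([277.5, 137.8], 0.47)] [([431.5, 284.8], 0.64)]
pocket [([406.3, 288.7], 0.57), ([500.2, 330.1], 0.45)] [([431.4, 284.2], 0.92)]
ball_center [([408.5, 287.1], 0.43)] []
beaker [([272.9, 223.3], 0.9)] [([270.0, 213.9], 0.87), ([268.7, 141.3], 0.29)]
jar [([301.4, 258.4],
[... 707 characters left out ...]
 0.61)] [([442.5, 215.3], 0.74)]
lens [([424.7, 217.1], 0.66), ([349.7, 169.9], 0.21)] [([442.9, 213.2], 0.56), ([350.2, 168.6], 0.25)]
bottle [([386.2, 221.7], 0.46)] [([391.0, 223.2], 0.71)]
spill [([316.5, 223.4], 0.78)] [([317.2, 220.4], 0.98)]
tray [([226.7, 226.9], 0.93)] [([225.2, 228.2], 0.6)]
pocket [([229.4, 209.2], 0.78), ([425.3, 215.2], 0.2)] [([226.4, 227.9], 0.81)]
ball_center [([229.2, 212.5], 0.72), ([346.8, 168.3], 0.61)] []
beaker [([347.0, 169.1], 0.63)] [([350.2, 166.8], 0.69)]
jar [([297.5, 169.1], 0.72)] [([298.1, 167.8], 0.61)]
tipbox [([177.1, 235.0], 0.94)] []
2.1 [ 9.89447016e-01  1.44895134e-01  9.71483735e-06 -3.86332487e-05] [ 0.44065898  0.97249985 -1.03146717]
```

```bash
cat > h.py <<'E'
import numpy as np, cv2
from bench import *
def ray(cam,px):
    p=camera_params(cam); u=cv2.undistortPoints(np.array([[px]],float),p["K"],p["dist_coeffs"])[0,0]
    T=p["camera_from_world"]; R=T[:3,:3]
    return -R.T@T[:3,3], R.T@np.array([u[0],u[1],1.])
def onz(cam,px,z):
    o,d=ray(cam,px); return (o+d*(z-o[2])/d[2])
def tri(a,b):
    A=np.zeros((3,3));c=np.zeros(3)
    for cam,px in (("scene",a),("top",b)):
        o,d=ray(cam,px);d=d/np.linalg.norm(d);P=np.eye(3)-np.outer(d,d);A+=P;c+=P@o
    return np.linalg.solve(A,c)
def proj(cam,P):
    p=camera_params(cam);T=p["camera_from_world"]
    r=cv2.Rodrigues(T[:3,:3])[0]
    return cv2.projectPoints(np.array(P,float).reshape(-1,3),r,T[:3,3],p["K"],p["dist_coeffs"])[0].reshape(-1,2)
E
python3 - <<'E'
from h import *
np.set_printoptions(precision=4,suppress=True)
D=dict(viewer=([269.6,162.3],[438,218.4],0),lens=([278.7,138.3],[424.7,217.1],.115),bottle=([296.9,178.1],[386.2,221.7],0),spill=([345.8,222.3],[316.5,223.4],0),
tray=([430.6,284.5],[226.7,226.9],0),pocket=([406.3,288.7],[229.4,209.2],.0175),ball=([408.5,287.1],[229.2,212.5],.0175),beaker=([272.9,223.3],[347,169.1],0),jar=([301.4,258.4],[297.5,169.1],0),tipbox=([501.2,328.5],[177.1,235],0))
for k,(a,b,z) in D.items(): print(k,onz("scene",a,z)[:2],onz("top",b,z)[:2],tri(a,b))
for c in ["scene","top"]:
    im=cv2.imread(f"pics/{c}0.png")
    s=im[110:360,240:570] if c=="scene" else im[140:280,140:480]
    cv2.imwrite(f"pics/{c}0c.png",cv2.resize(s,(792,600) if c=="scene" else (800,329),interpolation=cv2.INTER_CUBIC))
E
```

```text
viewer [ 0.5736 -0.403 ] [ 0.5566 -0.4238] [ 0.559  -0.4306 -0.0183]
lens [ 0.5549 -0.3501] [ 0.5552 -0.3394] [ 0.5572 -0.3397  0.1195]
bottle [ 0.5463 -0.2514] [ 0.5458 -0.224 ] [ 0.5516 -0.2259  0.014 ]
spill [0.5523 0.0461] [0.5416 0.0399] [ 0.5437  0.0383 -0.0091]
tray [0.5252 0.3716] [0.5306 0.3776] [0.5305 0.376  0.007 ]
pocket [0.598  0.3587] [0.5958 0.3649] [0.5977 0.3623 0.0201]
ball [0.59   0.3579] [0.5835 0.3655] [0.5869 0.3618 0.0185]
beaker [ 0.7355 -0.0734] [ 0.7479 -0.0784] [ 0.7418 -0.0745  0.0033]
jar [0.7442 0.106 ] [0.7488 0.1105] [0.7474 0.1107 0.0054]
tipbox [0.4909 0.5597] [0.501  0.5651] [0.5002 0.5627 0.0102]
```

View pics/scene0.png

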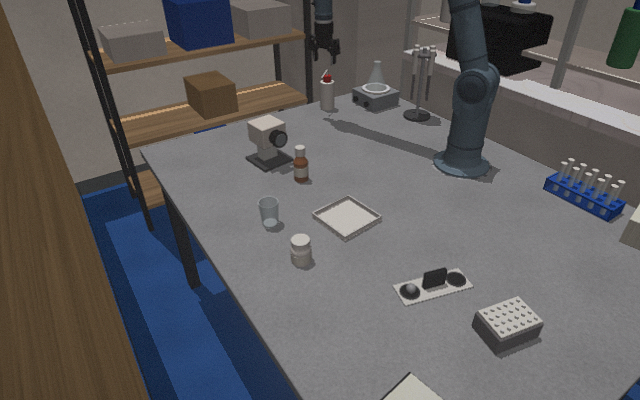

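View pics/top0.png

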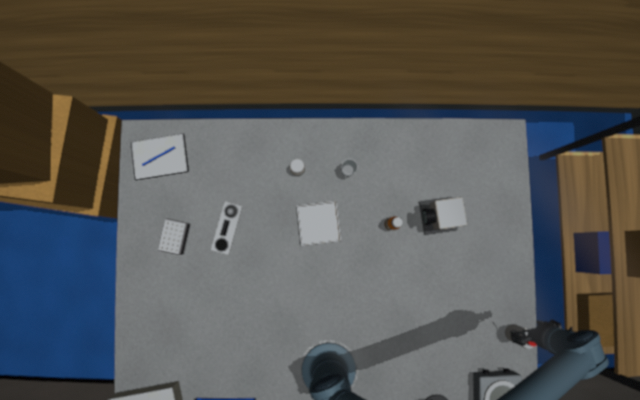

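View pics/scene0c.png

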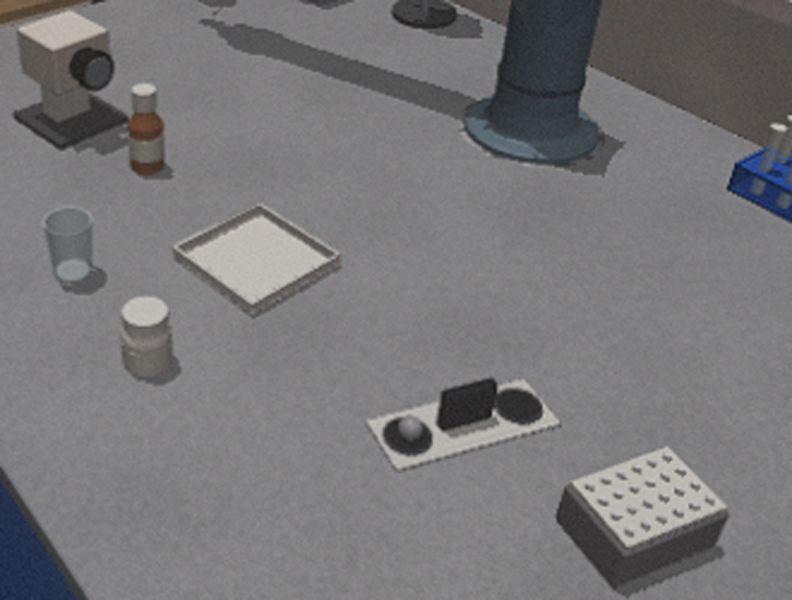

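View pics/top0c.png

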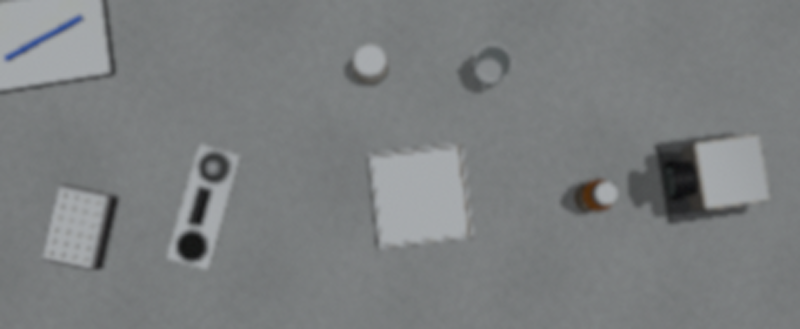

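The top crop shows the camera looking to the left (world +y), with the bottle cap at about (397,222). The tray is at (227,228) with the ball in the upper (far) pocket. Next I'll refine these with segmentation.

```bash
cat >> h.py <<'E'
def seg(cam,im,box,z,thr):
    "bright blob in box -> corners on plane z (minAreaRect in world)"
    x0,y0,x1,y1=box; g=cv2.cvtColor(im[y0:y1,x0:x1],cv2.COLOR_RGB2GRAY)
    g=cv2.resize(g,None,fx=6,fy=6,interpolation=cv2.INTER_CUBIC)
    m=(g>thr).astype(np.uint8); n,l,s,c=cv2.connectedComponentsWithStats(m)
    k=1+np.argmax(s[1:,4]); cs,_=cv2.findContours((l==k).astype(np.uint8),cv2.RETR_EXTERNAL,cv2.CHAIN_APPROX_NONE)
    c=max(cs,key=len)[:,0].astype(float); px=(c+.5)/6-.5+[x0,y0]
    w=np.array([onz(cam,p,z)[:2] for p in px])*1000
    return cv2.minAreaRect(w.astype(np.float32)), px.mean(0)
E
python3 - <<'E'
from h import *
im=cv2.imread("pics/top0.png")[:,:,::-1].copy()
g=cv2.cvtColor(im,cv2.COLOR_RGB2GRAY)
print(g[222,380:410],g[230,205:245],g[213,430:472])
for n,b,z,ts in [("cap",(390,214,406,230),.126,(140,150,160)),("tray",(206,196,246,260),.005,(135,145,155)),("house",(428,192,474,238),.155,(135,145,155)),("spill",(288,192,348,252),.02,(130,140,150))]:
    for t in ts: print(n,t,seg("top",im,b,z,t))
E
```

```text
[ 93  84  80  75  61  49  49  51  52  52  50  58  89 135 162 169 170 169
 169 169 168 161 144 127 121 120 111  93  81  79] [123 124 124 125 126 126 125 123 123 125 137 154 165 169 163 140  98  57
  39  30  28  66 115 151 166 168 168 167 166 156 137 124 123 124 124 124
 125 126 125 124] [ 25  25  27  28  27  40  79 126 156 166 167 167 167 167 167 166 166 166
 165 165 164 165 164 163 163 163 163 161 161 161 160 161 160 159 152 140
 128 124 124 124 123 122]
cap 140 (((538.8751220703125, -239.99063110351562), (31.31826400756836, 30.52398109436035), 49.533164978027344), array([397.67444444, 221.76666667]))
cap 150 (((538.9642944335938, -239.67257690429688), (28.18393898010254, 28.229942321777344), 25.43476676940918), array([397.55778589, 221.75851582]))
cap 160 (((539.7208862304688, -239.45758056640625), (24.06740379333496, 24.48387336730957), 88.51750183105469), array([397.49193548, 221.81854839]))
tray 135 (((528.7263793945312, 380.05950927734375), (73.92030334472656, 194.20225524902344), 74.7336196899414), array([225.71339434, 228.13713256]))Traceback (most recent call last):
  File "<stdin>", line 6, in <module>
  File "h.py", line 25, in seg
    w=np.array([onz(cam,p,z)[:2] for p in px])*1000
                ~~~^^^^^^^^^
  File "h.py", line 8, in onz
    o,d=ray(cam,px); return (o+d*(z-o[2])/d[2])
        ~~~^^^^^^^^
  File "h.py", line 4, in ray
    p=camera_params(cam); u=cv2.undistortPoints(np.array([[px]],float),p["K"],p["dist_coeffs"])[0,0]
ValueError: time passes only in moves, steps and waits
```

```bash
sed -i 's/^from bench import \*/from bench import *\nimport functools, bench\ncamera_params=functools.lru_cache(None)(bench.camera_params)/' h.py
python3 - <<'E'
from h import *
im=cv2.imread("pics/top0.png")[:,:,::-1].copy()
for n,b,z,ts in [("tray",(206,196,246,260),.005,(135,145,150)),("house",(428,192,474,238),.155,(135,145,150)),("spill",(288,192,348,252),.02,(135,145,150))]:
    for t in ts: print(n,t,seg("top",im,b,z,t))
im=cv2.imread("pics/scene0.png")[:,:,::-1].copy()
for t in (125,140,150): print(seg("scene",im,(290,140,312,157),.126,t))
cap=(397.6,221.8)
print(onz("top",cap,.126))
for t in ((300,148.5),(300,149.5)): print(onz("scene",t,.126))
cv2.imwrite("pics/b.png",cv2.resize(im[125:195,235:325][:,:,::-1],None,fx=8,fy=8,interpolation=cv2.INTER_CUBIC))
print(read_time_s())
E
```

```text
tray 135 (((528.7263793945312, 380.05950927734375), (73.92030334472656, 194.20225524902344), 74.7336196899414), array([225.71339434, 228.13713256]))
tray 145 (((528.44189453125, 379.9524230957031), (69.79725646972656, 189.84799194335938), 74.74417877197266), array([225.68254554, 227.51329394]))
tray 150 (((522.5330200195312, 361.7285461425781), (29.175792694091797, 185.74705505371094), 75.28844451904297), array([232.14850592, 229.34788769]))
house 135 (((567.7769775390625, -421.7730407714844), (100.7076644897461, 98.68951416015625), 7.2962446212768555), array([451.11978341, 212.55427892]))
house 145 (((567.4354858398438, -421.196044921875), (95.74111938476562, 95.26134490966797), 7.412373065948486), array([450.92318132, 212.59527687]))
house 150 (((567.3203125, -420.638916015625), (93.56922912597656, 93.18299102783203), 7.237378120422363), array([450.7464128 , 212.61672185]))
spill 135 (((543.53125, 32.018009185791016), (155.5983123779297, 151.79420471191406), 6.103715896606445), array([319.13800793, 222.04088206]))
spill 145 (((541.4190063476562, 35.105369567871094), (146.97378540039062, 142.6923828125), 6.3703742027282715), array([317.59896422, 223.18314501]))
spill 150 (((541.12060546875, 35.65379333496094), (144.73973083496094, 140.12774658203125), 6.447867393493652), array([317.66225038, 223.19854071]))
(((539.3629150390625, -230.71768188476562), (119.29928588867188, 74.15782165527344), 57.737247467041016), array([301.56619166, 148.04884345]))
(((537.4443969726562, -238.89437866210938), (36.69590759277344, 34.256370544433594), 70.49727630615234), array([299.34057971, 146.51449275]))
(((536.7901000976562, -239.18768310546875), (32.81964111328125, 32.69719696044922), 13.519516944885254), array([299.38231552, 146.56552163]))
[ 0.53895272 -0.23978034  0.126     ]
[ 0.54253356 -0.22622512  0.126     ]
[ 0.54606301 -0.22035283  0.126     ]
2.1
```

View pics/b.png

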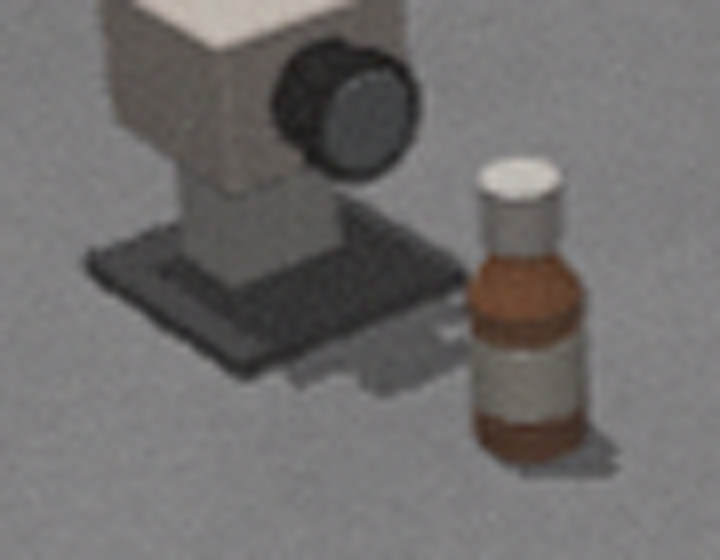

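```bash
cat >> h.py <<'E'
def Q(deg):
    a=np.radians(deg)/2; return [float(np.cos(a)),float(np.sin(a)),0.,0.]
LOOK=np.array([-np.sin(np.radians(7.3)),np.cos(np.radians(7.3))])
VIEW=np.array([.5675,-.4215]); LENS=VIEW+.085*LOOK; BT=LENS+.08*LOOK
E
python3 - <<'E'
from h import *
np.set_printoptions(precision=3,suppress=True)
for px in ((281.2,140.6),(278.7,138.3)): print(onz("scene",px,.115))
print(LENS,BT,proj("scene",[*LENS,.115]),proj("top",[*LENS,.115]))
def t(n,p,a): 
    q=inverse_kinematics(p,Q(a)); print(n,a,None if q is None else np.array(q))
for a in (0,20,-20,90,-90): t("bottle",[.538,-.2395,.113],a); t("spill",[.542,.036,.12],a)
for a in (-15.3,164.7): t("tray",[.5285,.38,.037],a); t("traylift",[.5285,.38,.24],a)
for a in (-82.7,97.3,7.3,187.3):
    y=np.radians(a if a<90 else a-180); o=BT-.065*np.array([np.cos(y),np.sin(y)]); t("final",[*o,.135],a)
E
```

```text
[ 0.556 -0.33   0.115]
[ 0.555 -0.35   0.115]
[ 0.557 -0.337] [ 0.547 -0.258] [[280.042 139.84 ]] [[424.076 216.675]]
bottle 0 [ 0.516  0.436 -0.202  1.846  0.111  0.87  -1.31 ]
spill 0 [ 0.386  0.415 -0.619  1.936  0.308  0.885 -1.962]
bottle 20 [ 0.555  0.441 -0.25   1.844  0.138  0.874 -0.983]
spill 20 [ 0.415  0.424 -0.655  1.934  0.329  0.89  -1.629]
bottle -20 [ 0.469  0.432 -0.145  1.848  0.08   0.867 -1.635]
spill -20 [ 0.352  0.406 -0.578  1.937  0.284  0.879 -2.292]
bottle 90 [ 0.725  0.471 -0.459  1.835  0.261  0.895  0.145]
spill 90 [ 0.465  0.442 -0.718  1.932  0.367  0.901 -0.437]
bottle -90 [ 0.308  0.426  0.049  1.856 -0.027  0.86  -2.771]
spill -90 [-1.136  0.878  1.373  2.001 -0.969  1.155 -2.48 ]
tray -15.3 [-1.051  0.683  0.481  1.74  -0.411  0.82  -2.215]
traylift -15.3 [-0.068  0.533 -0.842  1.571  0.414  1.225 -2.821]
tray 164.7 [-0.088  0.804 -0.817  1.689  0.695  0.963  0.135]
traylift 164.7 [ 0.094  0.666 -1.129  1.564  0.616  1.309  0.188]
final -82.7 [ 0.31   0.37  -0.044  1.882  0.021  0.89  -2.758]
final 97.3 [ 0.696  0.419 -0.507  1.863  0.25   0.923  0.201]
final 7.3 [ 0.589  0.342 -0.186  1.927  0.08   0.88  -1.08 ]
final 187.3 [ 0.933  0.399 -0.592  1.91   0.277  0.914  1.904]
```

Run:
```python
from h import *
np.set_printoptions(precision=4,suppress=True)
B=[.5383,-.2395]
move_ptp([*B,.25],Q(90)); print(read_time_s(),read_eef_pos())
move_gripper(.06,40)
movel([*B,.113],speed=.12)
print(read_ft_force(),read_qpos())
im=read_camera("scene"); cv2.imwrite("pics/s1.png",cv2.resize(im[90:220,210:370][:,:,::-1],None,fx=4.6,fy=4.6,interpolation=cv2.INTER_CUBIC))
move_gripper(.025,40); print(read_finger_gap(),read_eef_pos(),read_ft_force(),read_time_s())
im=read_camera("scene"); cv2.imwrite("pics/s2.png",cv2.resize(im[90:220,210:370][:,:,::-1],None,fx=4.6,fy=4.6,interpolation=cv2.INTER_CUBIC))
```

```text
3.9833 [ 0.5372 -0.2422  0.2498]
[ 0.0035 -0.5009  0.6549] [ 0.6777  0.4603 -0.4007  1.8356  0.2254  0.8883  0.1716]
0.03314348049742364 [ 0.5386 -0.2398  0.1139] [-0.8346  0.3061  3.9763] 6.05
```

View pics/s2.png

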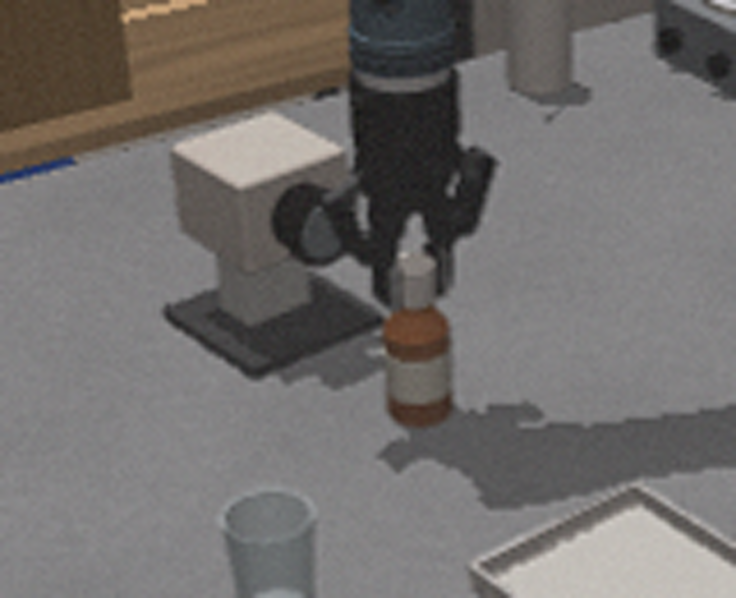

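The cap sits between the pads (picture ~(415,275)), the gap of 33 mm matches the cap, and the bottle is still upright. Next I lift it and place it.

Run:
```python
from h import *
np.set_printoptions(precision=4,suppress=True)
q=[float(v) for v in Q(90)]
movel([.5383,-.2395,.18],q,speed=.12); print(read_finger_gap(),read_ft_force())
S=[.5425,.0365]
movel([*S,.18],q,speed=.2)
movel([*S,.1205],q,speed=.08); print(read_ft_force(),read_eef_pos())
for z in (.1195,.1185,.1175,.1165,.1155):
    movel([*S,z],q,speed=.02); f=read_ft_force(); print(z,f,read_eef_pos())
    if f[2]>2: break
im=read_camera("scene"); cv2.imwrite("pics/s3.png",cv2.resize(im[120:250,270:430][:,:,::-1],None,fx=4.6,fy=4.6,interpolation=cv2.INTER_CUBIC))
print(read_time_s())
```

```text
0.03318664780828109 [-0.5419 -0.5364 -2.4878]
[ 0.0054 -0.3681 -2.4167] [0.543  0.0367 0.1208]
0.1195 [-0.3469 -0.0654 -2.3682] [0.5429 0.0365 0.12  ]
0.1185 [ 0.3546  0.3413 -2.7938] [0.5424 0.0364 0.1185]
0.1175 [-1.3232 -1.2972 -0.1392] [0.5428 0.0366 0.1179]
0.1165 [-3.2813 -0.3768  5.681 ] [0.5429 0.0367 0.1178]
10.2833
```

View pics/s3.png

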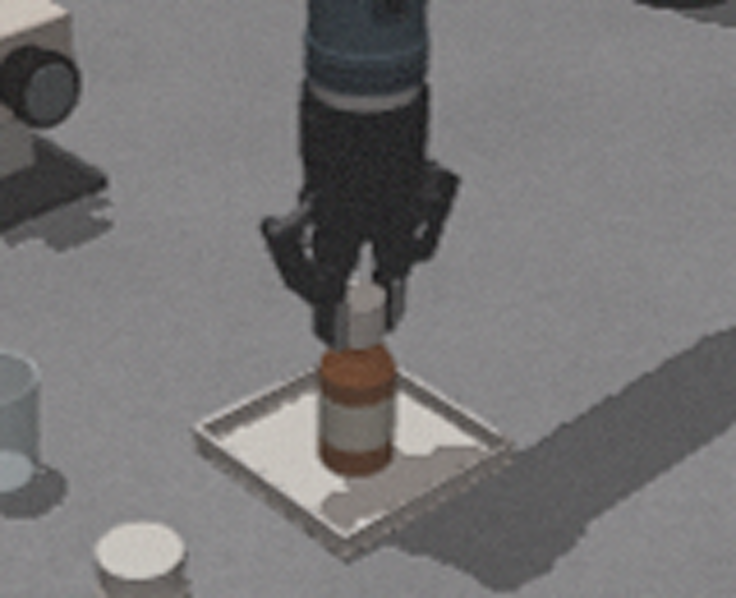

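The bottle stands in the middle of the spill tray (base at crop ~(355,460)), and contact showed as +5.7 N. Now I release it, retreat, and go to the tray.

Run:
```python
from h import *
np.set_printoptions(precision=4,suppress=True)
S=[.5425,.0365]
move_gripper(.055); movel([*S,.25],Q(90),speed=.15)
T=[.5285,.380]
move_ptp([*T,.25],Q(164.7)); print(read_eef_pos(),read_qpos(),read_finger_gap(),read_time_s())
pause(.3)
im=read_camera("scene"); cv2.imwrite("pics/s4.png",cv2.resize(im[130:310,260:500][:,:,::-1],None,fx=3.2,fy=3.2,interpolation=cv2.INTER_CUBIC))
movel([*T,.10],Q(164.7),speed=.12)
im=read_camera("scene"); cv2.imwrite("pics/s5.png",cv2.resize(im[200:320,370:530][:,:,::-1],None,fx=4.8,fy=4.8,interpolation=cv2.INTER_CUBIC))
print(read_eef_pos(),read_time_s(),read_ft_force())
```

```text
[0.5299 0.3777 0.2494] [-0.0522  0.5308 -0.8617  1.5611  0.4192  1.2456  0.3178] 0.055095369388016055 12.9667
[0.5291 0.3806 0.1012] 14.7667 [0.9323 0.7159 0.1785]
```

View pics/s4.png

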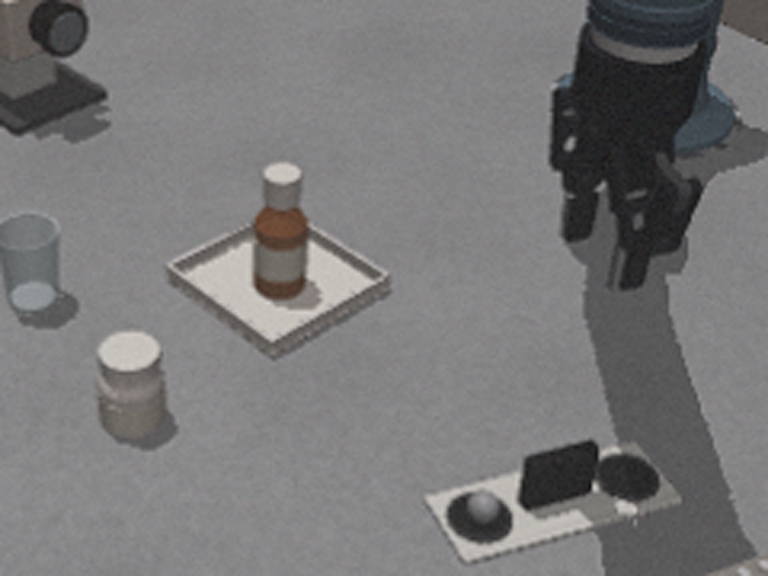

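View pics/s5.png

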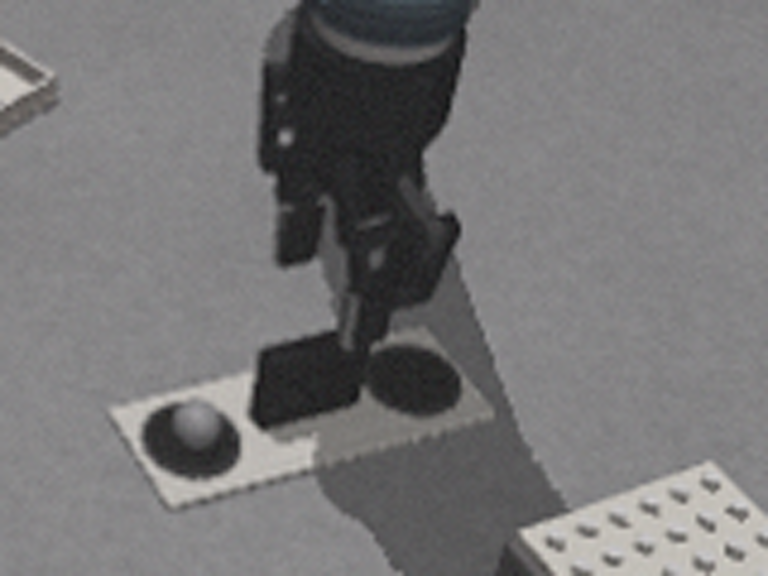

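Run:
```python
from h import *
im=read_camera("scene")
def draw(im,o,yaw,f,off):
    c,s=np.cos(yaw),np.sin(yaw)
    def box(lx,ly,z0,z1,col,cx=0,cy=0):
        P=[(cx+a*lx/2,cy+b*ly/2,z) for z in (z0,z1) for a,b in ((-1,-1),(1,-1),(1,1),(-1,1))]
        W=[(o[0]+c*x-s*y,o[1]+s*x+c*y,z) for x,y,z in P]
        p=(proj("scene",W)+.5-off)*f-.5
        p=p.round().astype(int)
        for k in (0,4): cv2.polylines(im,[p[k:k+4].reshape(-1,1,2)],True,col,1)
        for k in range(4): cv2.line(im,tuple(map(int,p[k])),tuple(map(int,p[k+4])),col,1)
    return box
f=4.8; off=np.array([370,200])
v=cv2.resize(im[200:320,370:530][:,:,::-1],None,fx=f,fy=f,interpolation=cv2.INTER_CUBIC)
b=draw(v,(.5285,.380),np.radians(-15.3),f,off)
b(.19,.07,0,.005,(0,255,0)); b(.06,.014,.005,.055,(0,255,0))
b=draw(v,read_eef_pos()[:2],np.radians(-15.3),f,off)
b(.022,.055,.081,.10,(0,0,255))
cv2.imwrite("pics/s6.png",v)
```

```text
(no output)
```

View pics/s6.png

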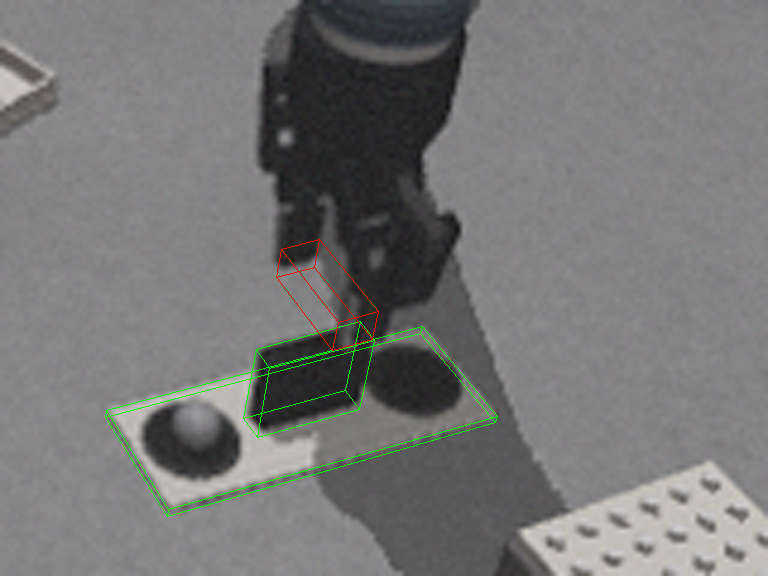

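The overlay matches the tray to about 2–3 mm, and the jaws straddle the grip (fingers near (300,255) and (365,335)). I'm shifting slightly and grasping.

Run:
```python
from h import *
np.set_printoptions(precision=4,suppress=True)
q=Q(164.7); T=[.5305,.3785]
movel([*T,.040],q,speed=.06); print(read_ft_force(),read_eef_pos())
move_gripper(.028,60); print(read_ft_force(),read_finger_gap())
im=read_camera("scene"); cv2.imwrite("pics/s7.png",cv2.resize(im[200:320,370:530][:,:,::-1],None,fx=4.8,fy=4.8,interpolation=cv2.INTER_CUBIC))
move_gripper(.022,60)
move_gripper(.018,60)
move_gripper(.008,60); print(read_ft_force(),read_finger_gap(),read_eef_pos(),read_time_s())
im=read_camera("scene"); cv2.imwrite("pics/s8.png",cv2.resize(im[200:320,370:530][:,:,::-1],None,fx=4.8,fy=4.8,interpolation=cv2.INTER_CUBIC))
```

```text
[0.2886 0.7098 0.599 ] [0.5308 0.3789 0.0406]
[ 0.7099 -0.2494 -0.0762] 0.02802595882660417
[-0.7206  0.5231  1.4829] 0.013748824380126192 [0.5306 0.3785 0.0401] 17.0583
```

View pics/s8.png

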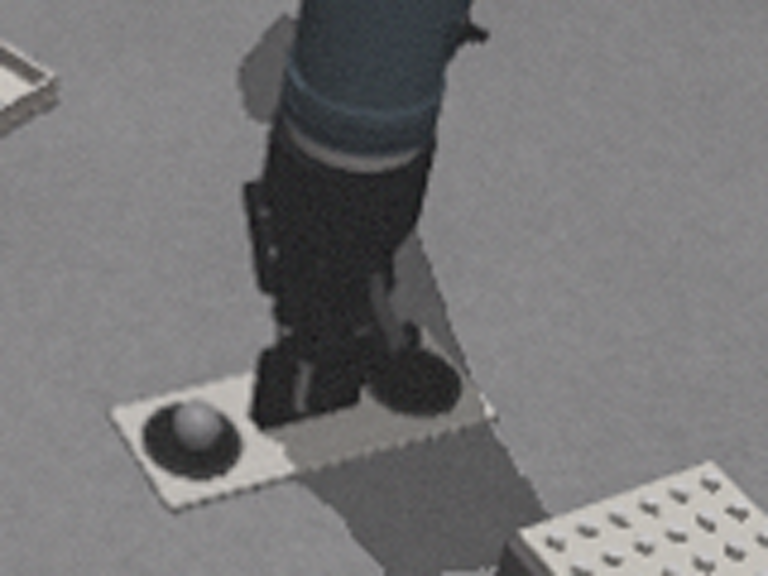

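Held: gap 13.7 mm, ball still in its pocket at (197,425). Lifting gently.

Run:
```python
from h import *
np.set_printoptions(precision=4,suppress=True)
q=Q(164.7); T=[.5305,.3785]
movel([*T,.06],q,speed=.03); print(read_ft_force(),read_ft_torque(),read_finger_gap())
movel([*T,.24],q,speed=.08); pause(.3); print(read_ft_force(),read_ft_torque(),read_finger_gap(),read_eef_pos(),read_time_s())
for c in ("scene","top"):
    im=read_camera(c); cv2.imwrite(f"pics/{c}9.png",im[:,:,::-1])
    for n in ("ball_center","pocket","tray"): print(c,n,[(d["at"],round(d["confidence"],2)) for d in tip_of(c,n)][:2])
im=cv2.imread("pics/scene9.png"); cv2.imwrite("pics/s9.png",cv2.resize(im[140:280,360:520],None,fx=4.2,fy=4.2,interpolation=cv2.INTER_CUBIC))
```

```text
[-0.7313 -0.2021 -3.9186] [-0.015   0.0019 -0.0022] 0.013360982083801402
[ 0.636  -1.0221 -3.4257] [ 0.0061 -0.0003 -0.0093] 0.013738731409911793 [0.5305 0.3785 0.2399] 20.625
scene ball_center [([420.4, 224.4], 0.56)]
scene pocket [([419.4, 224.3], 0.86), ([278.2, 141.9], 0.63)]
scene tray [([441.4, 224.3], 0.77)]
top ball_center []
top pocket [([219.7, 203.5], 0.84), ([349.0, 170.0], 0.45)]
top tray [([212.3, 227.2], 0.7)]
```

View pics/s9.png

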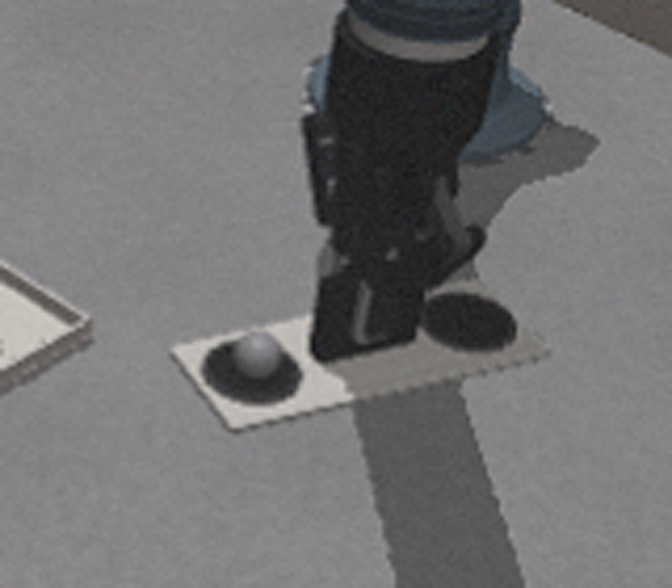

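The tray hangs level with the ball at crop (257,355). Carrying it over.

Run:
```python
from h import *
np.set_printoptions(precision=4,suppress=True)
print(onz("scene",(421,224.5),.2175),onz("top",(219.7,203.5),.2175),np.array([.5305+.065*.9646,.3785-.065*.2639]))
a=97.3; d=-LOOK
o=BT-.065*d
far=o+LOOK*.04
print(o,far)
movel([*far,.24],Q(a),speed=.12); pause(.5)
print(read_eef_pos(),read_finger_gap(),read_ft_force(),read_time_s())
for c in ("scene","top"):
    im=read_camera(c); cv2.imwrite(f"pics/{c}10.png",im[:,:,::-1])
    for n in ("ball_center","pocket"): print(c,n,[(d["at"],round(d["confidence"],2)) for d in tip_of(c,n)][:2])
im=cv2.imread("pics/scene10.png"); cv2.imwrite("pics/s10.png",cv2.resize(im[80:260,230:430],None,fx=3.3,fy=3.3,interpolation=cv2.INTER_CUBIC))
```

```text
[0.5896 0.3652 0.2175] [0.5983 0.36   0.2175] [0.5932 0.3613]
[ 0.5383 -0.1934] [ 0.5332 -0.1537]
[ 0.5332 -0.1537  0.24  ] 0.013120863961167935 [-0.1834  0.6323 -2.848 ] 26.1083
scene ball_center [([301.5, 125.8], 0.49)]
scene pocket [([301.6, 125.1], 0.95)]
top ball_center []
top pocket []
```

View pics/s10.png

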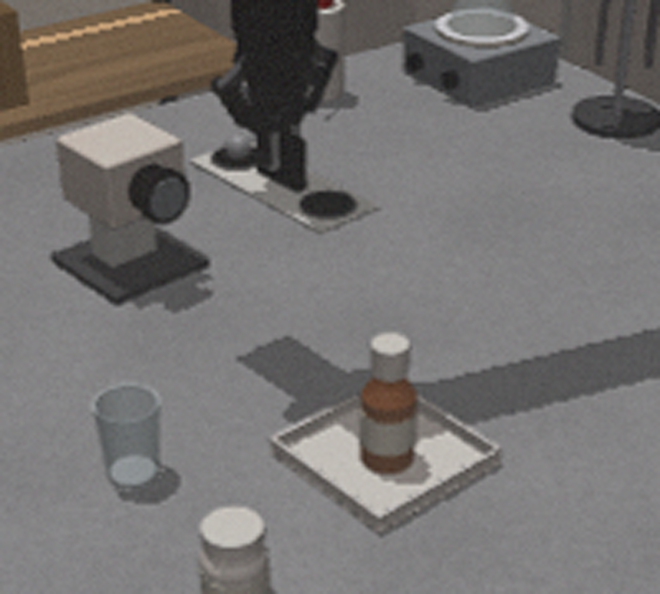

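View pics/top10.png

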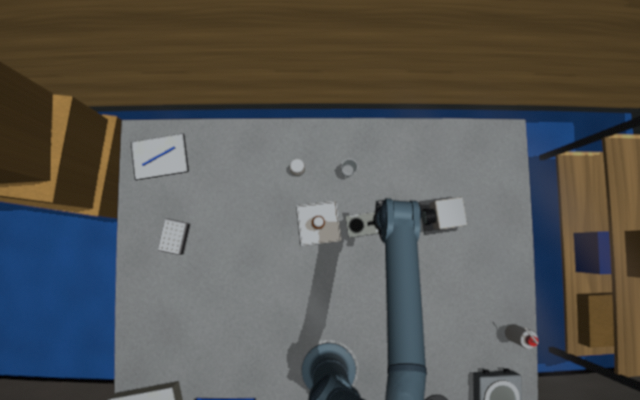

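Run:
```python
from h import *
np.set_printoptions(precision=4,suppress=True)
o=BT+.065*LOOK; far=o+LOOK*.04
print("ball pre",onz("scene",(301.5,125.8),.2175),"expect",BT+LOOK*.04)
q=Q(97.3)
movel([*far,.1375],q,speed=.07)
movel([*o,.1375],q,speed=.03); pause(1.0)
print(read_eef_pos(),read_tcp_rot(),read_finger_gap(),read_ft_force(),read_time_s())
for c in ("scene","top"):
    im=read_camera(c); cv2.imwrite(f"pics/{c}11.png",im[:,:,::-1])
    for n in ("ball_center","pocket","lens","tray"):
        r=[(d["at"],round(d["confidence"],2)) for d in tip_of(c,n)][:2]; print(c,n,r,[onz(c,x[0],.115) for x in r] if n!="tray" else [onz(c,x[0],.0975) for x in r])
print("BT",BT,proj("scene",[*BT,.115]),"lens",LENS,proj("scene",[*LENS,.115]))
im=cv2.imread("pics/scene11.png"); cv2.imwrite("pics/s11.png",cv2.resize(im[90:210,230:370],None,fx=5,fy=5,interpolation=cv2.INTER_CUBIC))
```

```text
ball pre [ 0.5472 -0.202   0.2175] expect [ 0.5415 -0.2182]
[ 0.5383 -0.1934  0.1375] [ 0.6607  0.7507 -0.     -0.    ] 0.012943171147768589 [-0.1493 -0.1004 -3.5483] 30.5083
scene ball_center [([300.1, 150.7], 0.41)] [array([ 0.5399, -0.2308,  0.115 ])]
scene pocket [([291.4, 147.7], 0.63)] [array([ 0.5531, -0.2653,  0.115 ])]
scene lens [([277.0, 139.1], 0.63)] [array([ 0.5627, -0.3481,  0.115 ])]
scene tray [([308.1, 159.5], 0.76)] [array([ 0.5332, -0.1927,  0.0975])]
top ball_center [([316.3, 224.9], 0.68)] [array([0.531 , 0.0435, 0.115 ])]
top pocket [] []
top lens [([425.4, 216.3], 0.78)] [array([ 0.558, -0.342,  0.115])]
top tray [([381.7, 222.4], 0.86)] [array([ 0.5387, -0.1891,  0.0975])]
BT [ 0.5465 -0.2578] [[294.2239 148.0375]] lens [ 0.5567 -0.3372] [[280.042 139.84 ]]
```

View pics/s11.png

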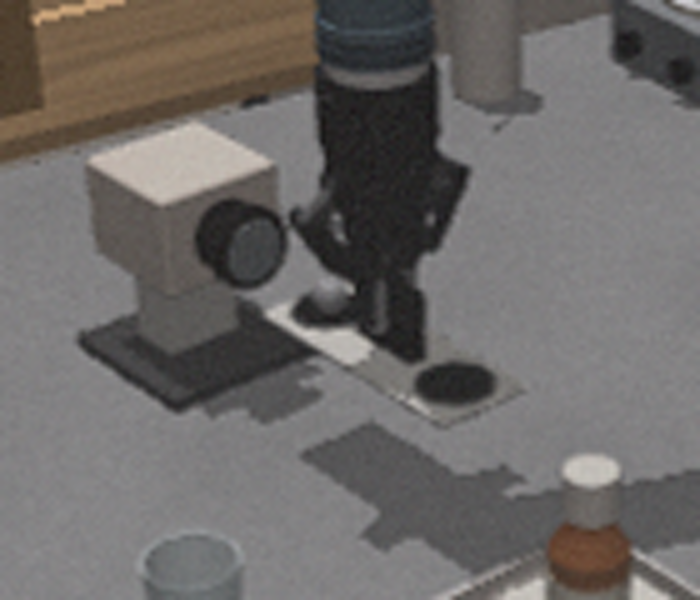

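Run:
```python
from h import *
np.set_printoptions(precision=4,suppress=True)
im=cv2.imread("pics/scene11.png"); f=12; x0,y0=272,130
v=cv2.resize(im[y0:y0+48,x0:x0+64],None,fx=f,fy=f,interpolation=cv2.INTER_CUBIC)
def P(W): return ((proj("scene",W)+.5-[x0,y0])*f-.5).round().astype(int).reshape(-1,1,2)
th=np.linspace(0,2*np.pi,60)
d=-LOOK; n=np.array([-d[1],d[0]]); o=BT+.065*LOOK
cv2.polylines(v,[P([[*(BT+.022*np.array([np.cos(t),np.sin(t)])),.1025+.003] for t in th])],True,(0,255,0),1)
cv2.polylines(v,[P([[*(o+a*.095*d+b*.035*n),.1025] for a,b in((-1,-1),(1,-1),(1,1),(-1,1))])],True,(0,255,0),1)
z=np.array([0,0,1.]); l3=np.array([*LOOK,0])
s=np.array([*n,0])
cv2.polylines(v,[P([np.array([*LENS,.115])+.03*(np.cos(t)*s+np.sin(t)*z) for t in th])],True,(0,0,255),1)
T=camera_params("scene")["camera_from_world"]; R=T[:3,:3]
cv2.polylines(v,[P([np.array([*BT,.115])+.0125*(np.cos(t)*R[0]+np.sin(t)*R[1]) for t in th])],True,(255,255,0),1)
cv2.imwrite("pics/s12.png",v)
```

```text
(no output)
```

View pics/s12.png

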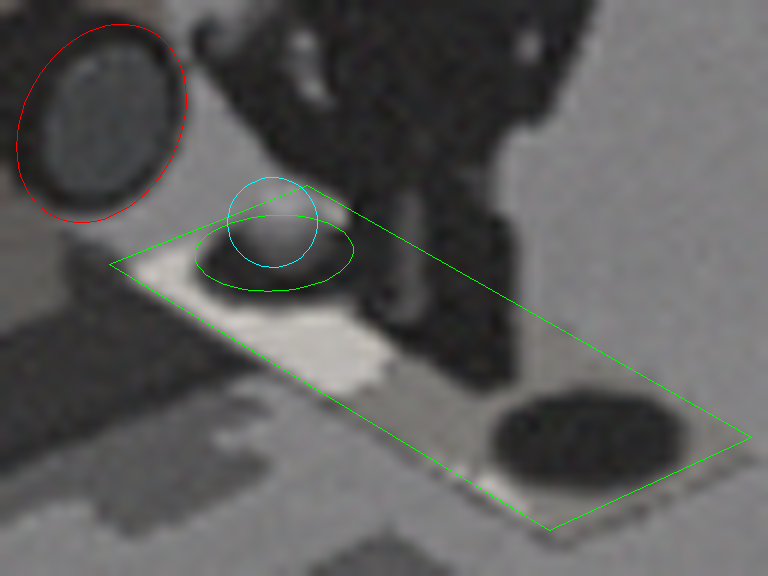

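The model overlay fits: the lens ring is aligned, and the tray and ball (283,222 versus model 272,222) sit about 3 mm too far from the lens. I'll make a small correction and then a final check.

Run:
```python
from h import *
np.set_printoptions(precision=4,suppress=True)
o=BT+.065*LOOK-.003*LOOK
movel([*o,.1375],Q(97.3),speed=.01); pause(1.5)
a=read_camera("scene"); pause(.5); im=read_camera("scene")
print(read_eef_pos(),read_tcp_rot(),read_joint_vel(),read_finger_gap(),read_ft_force(),read_time_s())
cv2.imwrite("pics/scene13.png",im[:,:,::-1])
print("motion",cv2.absdiff(cv2.GaussianBlur(a,(5,5),0),cv2.GaussianBlur(im,(5,5),0))[130:180,270:350].max())
r0=cv2.imread("pics/scene0.png")
for n,P in dict(beaker=[272.9,223.3],jar=[301.4,258.4],tipbox=[501.2,328.5],viewer=[269.6,162.3],spill=[345.8,222.3]).items():
    print(n,P,[(d["at"],round(d["confidence"],2)) for d in tip_of("scene",n)][:1])
v=np.hstack([cv2.resize(im[125:185,265:345][:,:,::-1],None,fx=5,fy=5,interpolation=cv2.INTER_CUBIC),cv2.resize(im[150:270,250:370][:,:,::-1],(300,300))])
cv2.imwrite("pics/s13.png",v)
```

```text
[ 0.5387 -0.1963  0.1375] [ 0.6607  0.7507 -0.     -0.    ] [-0.0008  0.0014 -0.0007  0.0001 -0.0003  0.001  -0.0001] 0.013486271092469769 [-0.006   0.2194 -3.5763] 33.5583
motion 4
beaker [272.9, 223.3] [([269.3, 224.8], 0.71)]
jar [301.4, 258.4] [([302.5, 259.4], 0.74)]
tipbox [501.2, 328.5] [([503.1, 330.9], 0.95)]
viewer [269.6, 162.3] [([271.0, 161.1], 0.96)]
spill [345.8, 222.3] [([345.2, 220.2], 0.64)]
```

View pics/s13.png

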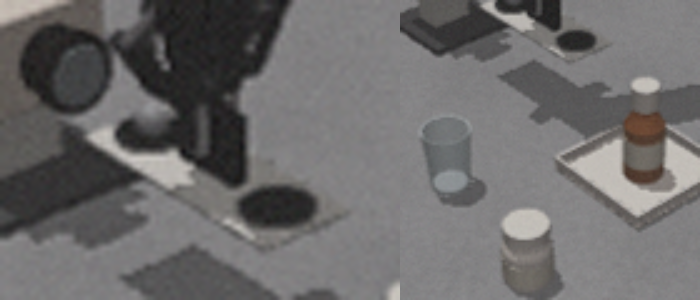

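Run:
```python
from h import *
print(onz("scene",(295.4,148.5),.115),BT)
print(sign_off(),read_time_s())
```

```text
[ 0.54495019 -0.2528085   0.115     ] [ 0.54653434 -0.25783742]
the job is handed in; nothing more can be done
the job is handed in; nothing more can be done
```

The job is handed in at about 34 s on the robot's clock, well under the 72 s limit. The arm is holding the sample tray in front of the lens.

- **Bottle:** I lifted it by the cap and set it upright in the middle of the spill tray. The last picture shows it standing there.
- **Tray and ball:** I gripped the tray by its upright grip, lifted it gently and carried it over the bench with its +x end turned towards the camera. The ball was in its pocket in every picture I viewed.
- **Final hold:** The tool is exactly vertical, the tray looks level, and the grip gap is steady at about 13.5 mm. Two pictures 0.5 s apart show no movement.
- **Ball position:** One hand reading of the last picture puts the ball about 85 mm in front of the lens and within a few millimetres of its axis. That reading assumes the ball is at lens height, which comes from the arm pose and was not measured separately. A 3 mm correction towards the lens did not clearly show in this reading.
- **Network disagreements:** In the last look before that correction, the scene-camera network put the ball about 2.5 cm farther out than the overlay I drew on the picture, and the top-camera network reported it at the bottle. I discarded both.
- **Other things on the bench:** The beaker, jar, tip box, camera and spill tray were found within about 4 pixels of where they started. That is within the networks' usual error, and nothing looked disturbed.

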